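Pack up the stamp-carving case

ROBOT

A 7-joint arm with a two-finger parallel gripper is mounted at the origin on the work surface. World frame = base frame: x ahead of the robot, y to its left, z up, the work surface at z = 0. Lengths are in m, angles in degrees, forces in N, time in s.
With the tool pointing down it reaches from about 0.425 to 0.875 m from the base axis. Payload 4.7 kg.
Tool frame: the origin (TCP) lies midway between the tips of the shut fingers; the grasp point (between the pads) lies env.grip_point_offset behind it (env.grip_point_offset is the distance from the TCP to the grasp point, in m); z points along the fingers, y is the line along which they close (so a half turn about z gives the same grasp; the last joint's range is limited). The gripper opens to 87 mm and grips with 3 to 60 N. Pads are 19 mm wide; open, the fingers measure 117 mm over their backs; the gripper's body (75 mm by 190 mm) begins 51 mm behind the grasp point.
Start: joints at [75.693, 18.392, -4.016, 83.108, 1.295, 78.541, -3.26], TCP at [0.169, -0.628, 0.223] pointing down, gripper open.
Joint ranges: [-163.93, 163.93], [-17.29, 119.83], [-79.2, 71.16], [3.27, 140.29], [-89.18, 269.18], [5.43, 117.66], [-154.24, 154.24]. Speed limits (degrees/s): [147.25, 147.25, 180, 180, 180, 180, 180].

INTERFACE

Orientations are given as [roll, pitch, yaw] about the fixed x, y, z axes, in that order (R = Rz(yaw) Ry(pitch) Rx(roll)).
In Python, from cell import env gives the robot as it stands.
- The arm moves only by the shell command python3 -m creep 'ROWS' [FORCE]. ROWS is a JSON object of lists of equal length, an entry for each row: "translation": the shift along the tool's x, y, z in units of 0.08 m (1.0 is 0.08 m), a list of three; "turn": the turn, a rotation vector about the tool's x, y, z in units of 180 degrees (1.0 is 180 degrees), a list of three; "grip": the opening, from 0 (shut) to 1 (fully open). In form: {"translation": [[x, y, z], ...], "turn": [[ax, ay, az], ...], "grip": [grip, ...]}. A call has 1 to 5 rows; each row shifts and turns the commanded pose from where the row before left it, along the tool's axes as they then stand; what a row does not reach is not made up. A row lasts 1/8 s, in which the tool goes at most 62.5 mm and 10.7 degrees, less where a joint would pass 70% of its speed; a pose out of reach is approached as far as the arm can. A call with a number of a shift or a turn outside -1 to 1 is refused whole. A call with a gripper value outside its range is refused whole. The fingers move at their own pace and stop on an object; FORCE is the grip in N (left out, the last holds). Time passes only in rows, so rows that do not move let the fingers close. It gives the time, the measured TCP pose, the force, the opening and the grip force at its end, in the units of the state.
- env.get_obs(): the state, without advancing time (a new reading comes with each control period).
- env.read_camera(name): name is "scene" or "top" or "wrist"; returns a dict with "frame" (400x640x3 uint8, red, green, blue), "z_map" (400x640 float32, m along the optical axis (not along the pixel's ray), 0 where there is no reading), "K" (3x3 intrinsics, pixels), "rvec" (rotation vector, rad) and "tvec" (3), from world to camera coordinates, as OpenCV has them. Camera axes: x right, y down, z forward; pixel columns grow to the right and rows downward; lengths in m; the calibration is good to about 2 mm. A picture is of the moment at which its call begins.
- env.sign_off(): hands the job in; it is judged then, once.
The state is a dict: "time_s": time; "qpos": joint angles; "joint_velocities": joint speeds; "effort": joint torques, N m; "tool_pos": TCP position; "tool_rot": TCP orientation; "force": force on the tool from outside, world axes, zero at the start; "wrist_torque": the same for the moment, N m; "grip_width": finger opening in m; "grasp_force": force on a finger pad.
Only numpy, scipy, OpenCV 4.12 (cv2) and the standard library are available. Lean on these libraries where they do the work, as an engineer would, in place of code of your own. Each camera call takes 0.05 s, during which the arm holds its last target. There are 200 camera calls.

TASK

Pack up the stamp-carving case: back off the vice's screw just enough (not more than a third of a turn) to turn the clamped stamp, without lifting it out, until its long head lies along the length of the case, then screw the vice firmly tight again. Stand all the finished hand stamps upright in the empty tray of the case, then break the lid's stay at its knuckle and lower the lid gently until it is fully shut. Leave the other things on the table where they are.

Things in the scene. Friction and masses are not known exactly. Their poses are not given: they have to be found in the camera images.
- case: the open plywood stamp-carving case, fixed to the table, 200 mm (its x) by 400 mm (its y), walls 8 mm, rim 55 mm above the table. Origin: centre of its underside on the table; x points away from the robot to the hinged side, y along the case to the robot's left. The half at -y is the empty tray, the half at +y holds a small steel carving vice: shank of the clamped stamp at y = +110 mm, screw axis at y = +28 mm, both at x = 0; the vice's steel parts end 48 mm above the table
- tray_mid (a point): middle of the tray's floor, 8 mm above the table. The tray inside is 184 mm (case x) by 172 mm (case y); same axes as the case
- blank: the stamp being carved, clamped upright in the vice: round shank 44 mm in diameter and 46 mm high, on it an oblong wooden head 64 mm (its x) by 30 mm (its y), with vertical sides from 46 to 84 mm above the underside; dark rubber face, up to 86 mm, on top. Origin: centre of the shank's underside, which rests 12 mm above the table. At the start its long axis (x) lies across the case, within about 26 degrees of case x
- jaw: the vice's sliding steel jaw, 44 x 16 x 34 mm, moved by the screw along case y; origin at the middle of the face that presses on the shank; opposite it, at +y, is a fixed flat jaw
- screw (a joint): the vice's screw (vertical axis), rad. Grows counter-clockwise seen from above, which backs the jaw off by 2.5 mm per rad. About 0 = jaw just touching the shank. Starts tight at -0.36 to -0.48; the grip of the jaw rises with further clockwise turning, about 3 N per 0.1 rad below 0 (some 12 N at -0.4). It stays where it is left (friction 0.2 N m). Stops at -0.8 and 3.6
- screw_grip (a point): on the screw's axis at mid-height of its steel wing handle, 74 mm above the table: an upright bar 46 mm long (point x), 14 mm thick (point y), between 56 and 82 mm above the table; turns with the screw
- lid (a joint): the lid's hinge, rad: 0 = locked open, grows as it shuts, 1.66 = fully shut. The hinge is stiff (0.6 N m): the lid stays where it is left once the stay is broken
- lid_hinge (a point): the middle of the hinge line, which runs along case y at case x = +100 mm, 55 mm above the table. The lid is a shell 200 mm deep, 400 mm wide and 60 mm high, 0.45 kg; inside it over the vice are two cork rails, along case y, 48 mm apart, between which the head of the clamped stamp fits only when its long axis lies along the case
- lid_tab (a point): grip point of the brass tab at the middle of the lid's free edge: 36 mm wide (case y), 14 mm thick, sticking 46 mm out of the front wall of the lid. This point lies 28 mm out from that wall, 228 mm from the hinge line and 36 mm above the lid's rim plane (its open edge). With the lid open the tab points upward; with the lid shut, towards the robot. It can be pinched by its 36 mm width and pivots between the fingers
- stay (a joint): the knuckle of the folding lid stay at the left (+y) end of the case, rad: 0 = straight and locked past dead centre (the lid cannot be shut), above 0.3 = broken; about 2.0 with the lid shut
- stay_pin (a point): middle of the free part of the round pin, 12 mm in diameter, that sticks out sideways (along case +y, 203 to 271 mm from the case's middle) from the stay's knuckle; about 102 mm above the table with the lid open. Pulling the pin towards the robot (case -x) by some 30 mm, with 5 to 8 N, breaks the stay; it first rises a little and then follows the lid down
- stamp1: a finished hand stamp, 85 mm tall, standing upright at the start: wooden base block 60 x 50 mm and 23 mm high with a dark upright round handle, 26 mm in diameter, from 23 to 85 mm above its underside, on its middle. Origin: centre of the underside, z up the handle. About 0.16 kg. Two to four such stamps stand about the table, to the right or left of the case
- stamp2: a finished hand stamp, 85 mm tall, standing upright at the start: wooden base block 60 x 50 mm and 23 mm high with a dark upright round handle, 26 mm in diameter, from 23 to 85 mm above its underside, on its middle. Origin: centre of the underside, z up the handle. About 0.16 kg. Two to four such stamps stand about the table, to the right or left of the case
- stamp3: a finished hand stamp, 85 mm tall, standing upright at the start: wooden base block 60 x 50 mm and 23 mm high with a dark upright round handle, 26 mm in diameter, from 23 to 85 mm above its underside, on its middle. Origin: centre of the underside, z up the handle. About 0.16 kg. Two to four such stamps stand about the table, to the right or left of the case
- stamp4: a finished hand stamp, 85 mm tall, standing upright at the start: wooden base block 60 x 50 mm and 23 mm high with a dark upright round handle, 26 mm in diameter, from 23 to 85 mm above its underside, on its middle. Origin: centre of the underside, z up the handle. About 0.16 kg. Two to four such stamps stand about the table, to the right or left of the case
- ink_tin: bystander: a round steel ink-pad tin, 72 mm across, 20 mm high; origin at the centre of its underside
- paste_jar: bystander: a white jar with black cap, 60 mm across, 60 mm tall; origin at the centre of its underside
- brush_pen: bystander: a brush pen 150 mm long, 14 mm thick, along its x; origin at the centre of its underside
- piece_box: bystander: a square wooden game-piece box, 104 mm, 49 mm high; origin at the centre of its underside
- notepad: bystander: a thick notepad 100 x 140 x 20 mm; origin at the centre of its underside
- weight: bystander: a turned dark steel paperweight, 48 mm across, 42 mm tall; origin at the centre of its underside
Things that resemble listed ones, but are neither listed nor needed, are in the scene too. Leave any green or pink look-alike of the stamp3 alone.

How it is judged (in metres and radians):
On the way, in this order (a step that is already met when the one before it is completed fails the run):
1. the vice's screw is backed off so that the jaw is clear of the shank (value of joint screw above 0.35 rad), for 0.2 s.
2. with the vice still slack, the clamped stamp is turned until its long axis lies along the case (angle between the x axis of blank and the y axis of case, either way round below 0.15 rad and value of joint screw above 0.2 rad), for 0.2 s.
3. the vice is tight again on the turned stamp (angle between the x axis of blank and the y axis of case, either way round below 0.15 rad and z of blank in the frame of case below 0.02 m and angle between blank's own z axis and vertical below 0.08 rad and contact force between jaw and blank above 8 N), for 0.3 s.
4. the lid's stay is broken at its knuckle (value of joint stay above 0.3 rad), for 0.2 s.
At the end, for the whole second after the job is handed in: The clamped stamp stands in the vice with its long axis within 0.15 rad of the case's length, gripped by the jaw with more than 8 N; every finished stamp present stands upright at rest on the tray's floor; the lid is shut to within 0.05 rad (all of step 3 and x of stamp1 in the frame of tray_mid between -0.08 and 0.08 m and y of stamp1 in the frame of tray_mid between -0.075 and 0.075 m and z of each of stamp1, stamp2, stamp3, stamp4 in the frame of tray_mid below 0.012 m and angle between each of stamp1, stamp2, stamp3, stamp4's own z axis and vertical below 0.15 rad and linear speed of each of stamp1, stamp2, stamp3, stamp4 below 0.03 m/s and x of stamp2 in the frame of tray_mid between -0.08 and 0.08 m and y of stamp2 in the frame of tray_mid between -0.075 and 0.075 m and x of stamp3 in the frame of tray_mid between -0.08 and 0.08 m and y of stamp3 in the frame of tray_mid between -0.075 and 0.075 m and x of stamp4 in the frame of tray_mid between -0.08 and 0.08 m and y of stamp4 in the frame of tray_mid between -0.075 and 0.075 m and value of joint lid above 1.61 rad and velocity of joint lid below 0.1 rad/s); the robot touches nothing.
It fails at once if the vice's screw is backed off by much more than a third of a turn (reading above 2.2) (value of joint screw above 2.2 rad).
It fails at once if the clamped stamp is lifted out of the vice or tipped over (z of blank in the frame of case above 0.04 m or angle between blank's own z axis and vertical above 0.5 rad).
It fails at once if the lid is slammed (faster than 1.2 rad/s in its last third) (value of joint lid above 1.1 rad and velocity of joint lid above 1.2 rad/s).
It fails at once if a bystander is pushed more than 60 mm from its place (distance of any of ink_tin, paste_jar, brush_pen, piece_box, notepad, weight from where it was at the start of the episode above 0.06 m).
Of stamp1, stamp2, stamp3, stamp4 only 2 to 4 are there at a start; the rules pass over those that are not, and their reading is None.
At some moment in a run one of stamp1, stamp2, stamp3, stamp4 may be knocked a few centimetres aside while the robot is not near it.
Once in a run the grip may slacken for a moment while it holds something.
It also fails if it takes over 210 s, if anything falls off the work surface, if the arm or the gripper's body presses on something with over 40 N, if the wrist force passes 120 N, or if a joint passes its speed limit or range.

## Working session

There is one attempt and no reset: what is moved stays moved. The work goes in short steps, Python scripts to look and compute and a shell command to move; the robot and the scene stay as the last step left them, time stands still between calls to the robot, and variables do not carry over. Pictures are saved under pics/ and viewed, at most 14 in all, crops included, and the job is handed in when it is done.

```bash
ls; mkdir -p pics; python3 - <<'E'
from cell import env
import cv2
o=env.get_obs();print({k:o[k] for k in('time_s','tool_pos','tool_rot','grip_width')},env.grip_point_offset)
for n in('scene','top'):
    c=env.read_camera(n);cv2.imwrite(f'pics/{n}0.png',c['frame'][:,:,::-1]);print(n,c['K'],c['rvec'],c['tvec'])
E
```

```text
pics
{'time_s': 0.0, 'tool_pos': array([ 0.16930497, -0.626997  ,  0.22145368]), 'tool_rot': array([-1.79891523e+02,  6.03627487e-03,  1.51191313e+01]), 'grip_width': 0.08699924820316716} 0.0187
scene [[381.6185488    0.         317.14639748]
 [  0.         381.6185488  201.31059521]
 [  0.           0.           1.        ]] [ 0.35830543  2.89291724 -0.91659387] [ 0.47461366 -0.00287874  1.62348009]
top [[422.6041686    0.         324.08703943]
 [  0.         422.6041686  204.58833457]
 [  0.           0.           1.        ]] [ 2.14642854 -2.19068783  0.09557095] [0.02030825 0.52416034 1.33272346]
```

View pics/scene0.png

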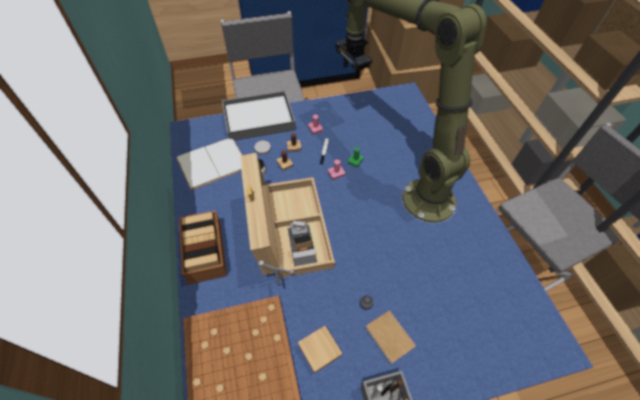

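View pics/top0.png

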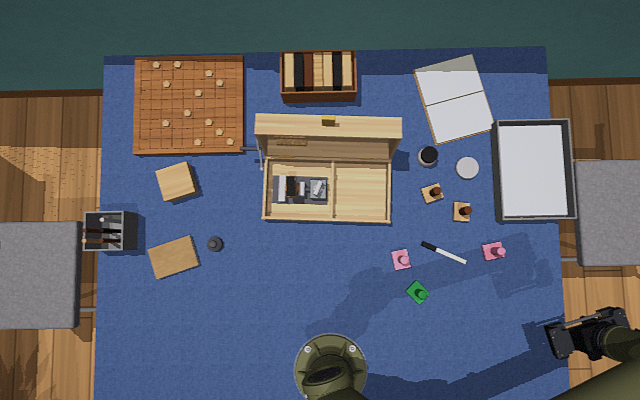

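The scene view shows the open case. In the top view the case spans about (263..392,155..222) with the vice at (300,190). Two wood-and-brown stamps stand at (432,193) and (461,211), with pink and green look-alikes nearer the robot.

```bash
cat > h.py <<'E'
from cell import env
import cv2,numpy as np
from scipy.spatial.transform import Rotation as Rn
def cloud(n):
    c=env.read_camera(n);z=c['z_map'].astype(float);K=c['K']
    R=cv2.Rodrigues(np.array(c['rvec'],float))[0];t=np.array(c['tvec']).ravel()
    v,u=np.mgrid[:z.shape[0],:z.shape[1]]
    P=np.stack([(u-K[0,2])/K[0,0]*z,(v-K[1,2])/K[1,1]*z,z],-1)
    W=(P-t)@R
    W[z==0]=np.nan
    return c['frame'],W,(K,R,t)
def rect(p): # min area rect of xy
    (c,s,a)=cv2.minAreaRect((p[:,:2]*1000).astype(np.float32));return np.round(c,1),np.round(s,1),round(a,1)
def sel(W,x,y,z):
    return (W[...,0]>x[0])&(W[...,0]<x[1])&(W[...,1]>y[0])&(W[...,1]<y[1])&(W[...,2]>z[0])&(W[...,2]<z[1])
def tool():
    o=env.get_obs();R=Rn.from_euler('xyz',o['tool_rot'],degrees=True)
    return np.array(o['tool_pos']),R,o
def go(p=None,rpy=None):
    "shift (0.08 m units, tool axes) and turn (180deg units) to reach TCP p / rpy"
    q,R,o=tool()
    if p is not None: print('shift tool',np.round(R.inv().apply(np.array(p)-q)/.08,3))
    if rpy is not None: print('turn',np.round((R.inv()*Rn.from_euler('xyz',rpy,degrees=True)).as_rotvec()/np.pi,4))
E
python3 - <<'E'
from h import *
f,W,_=cloud('top')
g=cv2.resize(f[110:230,230:490],None,fx=3,fy=3,interpolation=cv2.INTER_CUBIC)
cv2.imwrite('pics/crop1.png',g[:,:,::-1])
for uv in [(432,193),(461,211),(318,188),(292,188),(263,222),(391,222),(328,122),(263,200),(390,190),(435,190),(463,207),(330,200)]: print(uv,W[uv[1],uv[0]].round(3))
np.save('W0.npy',W)
E
```

```text
(432, 193) [ 0.551 -0.33   0.055]
(461, 211) [ 0.493 -0.419  0.055]
(318, 188) [0.571 0.027 0.081]
(292, 188) [0.57  0.106 0.102]
(263, 222) [ 0.474  0.21  -0.001]
(391, 222) [ 0.465 -0.207  0.001]
(328, 122) [ 0.721 -0.007  0.276]
(263, 200) [0.54  0.202 0.053]
(390, 190) [ 0.563 -0.199  0.057]
(435, 190) [ 0.557 -0.333  0.085]
(463, 207) [ 0.505 -0.424  0.058]
(330, 200) [ 0.54  -0.01   0.011]
```

View pics/crop1.png

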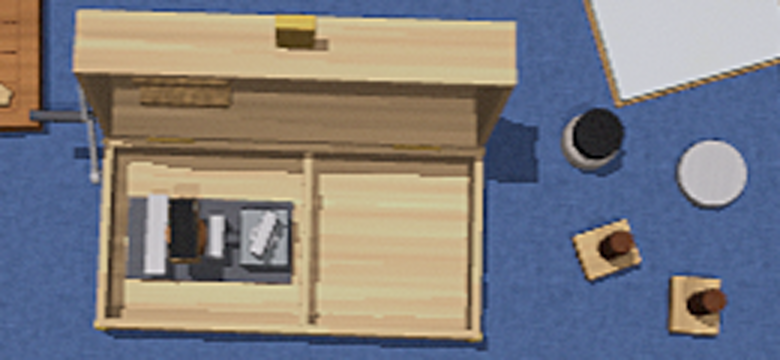

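The crop shows the vice: head of the stamp at crop (185,230), the wing handle at (262,235), two stamps at (607,250) and (695,305), the lid tab at (296,30) and the stay pin at (60,115).

```bash
python3 - <<'E'
from h import *
W=np.load('W0.npy')
P=W[sel(W,(.45,.68),(-.22,.22),(.051,.059))]
print('rim',rect(P),len(P))
for n,x,y,z in [('head',(.5,.65),(.06,.16),(.09,.11)),('wing',(.5,.63),(-.01,.06),(.07,.095)),
  ('s1handle',(.52,.6),(-.37,-.29),(.075,.1)),('s1base',(.48,.62),(-.39,-.27),(.015,.035)),
  ('s2handle',(.46,.55),(-.46,-.38),(.075,.1)),('s2base',(.44,.56),(-.48,-.36),(.015,.035)),
  ('tab',(.6,.85),(-.03,.03),(.25,.36)),('pin',(.55,.75),(.21,.32),(.07,.13))]:
    P=W[sel(W,x,y,z)]; print(n,len(P),*rect(P),'med',np.nanmedian(P,0).round(3),'max',P.max(0).round(3),P.min(0).round(3))
E
```

```text
rim (array([580.2,   4.1]), array([411.3, 216.3]), 87.1) 1057
head 206 [577.3 109.9] [63.5 29.8] 2.4 med [0.576 0.109 0.098] max [0.609 0.125 0.105] [0.546 0.094 0.091]
wing 71 [573.4  27.9] [14.1 46. ] 66.1 med [0.573 0.027 0.083] max [0.595 0.04  0.087] [0.552 0.014 0.07 ]
s1handle 58 [ 555.1 -339.8] [24.3 21.9] 88.6 med [ 0.556 -0.339  0.084] max [ 0.566 -0.328  0.09 ] [ 0.544 -0.352  0.076]
s1base 210 [ 556.5 -339.8] [49.1 60.9] 17.1 med [ 0.551 -0.33   0.023] max [ 0.587 -0.305  0.034] [ 0.526 -0.374  0.015]
s2handle 61 [ 494.7 -430.2] [25.4 22. ] 88.2 med [ 0.493 -0.43   0.085] max [ 0.506 -0.417  0.091] [ 0.484 -0.443  0.077]
s2base 246 [ 505.6 -405.6] [118.1  69.7] 67.4 med [ 0.495 -0.421  0.023] max [ 0.558 -0.36   0.033] [ 0.463 -0.461  0.015]
tab 435 [718.4   0. ] [57.4 59.5] 88.6 med [ 0.717 -0.001  0.255] max [0.749 0.029 0.302] [ 0.688 -0.029  0.25 ]
pin 69 [694.6 236.7] [52.6 10.7] 84.6 med [0.694 0.236 0.108] max [0.702 0.263 0.114] [0.688 0.21  0.102]
```

```bash
cat >> h.py <<'E'
def plan(p,psi):
    "turn first to yaw psi (roll 180), then shift in that frame"
    q,R,o=tool();T=Rn.from_euler('xyz',[180,0,psi],degrees=True)
    print('t',o['time_s'],'pos',q.round(4),'rot',np.round(o['tool_rot'],1),'w',round(o['grip_width'],4),'gf',np.round(o['grasp_force'],1),'F',np.round(o['force'],1))
    print('  turn',np.round((R.inv()*T).as_rotvec()/np.pi,4),'shift',np.round(T.inv().apply(np.array(p)-q)/.08,3))
E
Z='[0,0,0]'
python3 -m creep '{"translation":[[0,0,0],[0,0,0],[0,0,0],[0,0,0]],"turn":[[0,0,0.0543],[0,0,0.0543],[0,0,0.0543],[0,0,0.0543]],"grip":[0.6,0.6,0.6,0.6]}' 60
for i in 1 2; do python3 -m creep '{"translation":[[0.092,-0.68,0],[0.092,-0.68,0],[0.092,-0.68,0],[0.092,-0.68,0],[0.092,-0.68,0]],"turn":[[0,0,0],[0,0,0],[0,0,0],[0,0,0],[0,0,0]],"grip":[0.6,0.6,0.6,0.6,0.6]}'; done
python3 -c "
from h import *
plan([.5734,.0279,.12],-24)"
```

```text
time_s: 0.65
tool_pos: [0.1694, -0.6273, 0.2221]
tool_rot: [-180.0, 0.0, -24.3]
force: [0.4, 0.1, 0.1]
grip_width: 0.0565
grasp_force: 0.0
time_s: 1.27
tool_pos: [0.3143, -0.3922, 0.2224]
tool_rot: [180.0, 0.0, -24.0]
force: [0.5, 0.1, 0.7]
grip_width: 0.0523
grasp_force: 0.0
time_s: 1.9
tool_pos: [0.4584, -0.1588, 0.2225]
tool_rot: [180.0, -0.0, -24.0]
force: [0.9, -0.6, 0.1]
grip_width: 0.0522
grasp_force: 0.0
t 1.9 pos [ 0.4584 -0.1588  0.2225] rot [180.  -0. -24.] w 0.0522 gf 0.0 F [ 0.9 -0.6  0.1]
  turn [ 0.0001 -0.0001  0.0001] shift [ 0.364 -2.717  1.282]
```

```bash

python3 -m creep '{"translation":[[0.073,-0.54,0],[0.073,-0.54,0],[0.073,-0.54,0],[0.073,-0.54,0],[0.072,-0.557,0]],"turn":[[0,0,0],[0,0,0],[0,0,0],[0,0,0],[0,0,0]],"grip":[0.6,0.6,0.6,0.6,0.6]}'
python3 -m creep '{"translation":[[0,0,0.2],[0,0,0]],"turn":[[0,0,0],[0,0,0]],"grip":[0.6,0.6]}'
python3 - <<'E'
from h import *
f,W,_=cloud('wrist')
cv2.imwrite('pics/w1.png',f[:,:,::-1])
for n,x,y,z in [('head',(.5,.65),(.06,.16),(.09,.11)),('wing',(.5,.63),(-.01,.06),(.07,.095))]:
    P=W[sel(W,x,y,z)]; print(n,len(P),rect(P) if len(P) else '',)
plan([.5734,.0279,.056],-24)
E
```

```text
time_s: 2.52
tool_pos: [0.5732, 0.0272, 0.2223]
tool_rot: [180.0, 0.0, -24.0]
force: [-0.2, 0.3, -0.1]
grip_width: 0.0519
grasp_force: 0.0
time_s: 2.78
tool_pos: [0.5713, 0.0256, 0.2046]
tool_rot: [179.9, 0.2, -24.0]
force: [0.3, 0.1, 0.8]
grip_width: 0.052
grasp_force: 0.0
head 1749 (array([578. , 108.9]), array([59.3, 29.8]), 1.0)
wing 674 (array([571.6,  27.2]), array([13.9, 45.4]), 66.0)
t 2.825 pos [0.5718 0.0249 0.2055] rot [ 1.799e+02  1.000e-01 -2.410e+01] w 0.0526 gf 0.0 F [0.4 0.3 0.8]
  turn [ 0.0006  0.0006 -0.0003] shift [ 0.003 -0.042  1.868]
```

View pics/w1.png

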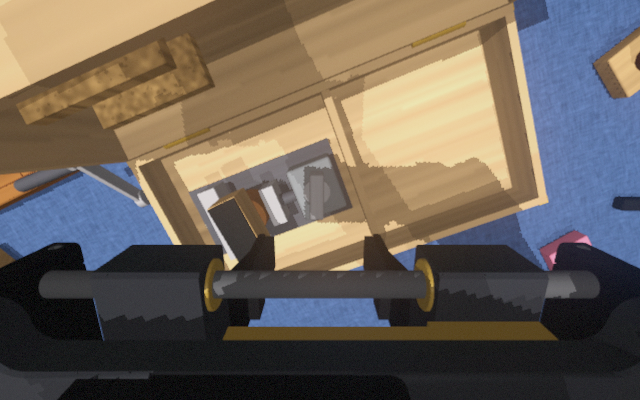

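The wrist view shows the wing at (318,185) between the fingers' line, the head at (238,225), and cork rails recessed in the hollow lid. Descend and grip the wing.

```bash

python3 -m creep '{"translation":[[0.0,-0.03,0.5],[0,0,0.5],[0,0,0.5],[0,0,0.36],[0,0,0]],"turn":[[0,0,0],[0,0,0],[0,0,0],[0,0,0],[0,0,0]],"grip":[0.6,0.6,0.6,0.6,0.6]}'
python3 -c "
from h import *
plan([.5725,.0276,.056],-24)"
```

```text
time_s: 3.45
tool_pos: [0.5717, 0.0266, 0.0559]
tool_rot: [179.8, 0.2, -24.1]
force: [0.1, 0.0, 0.9]
grip_width: 0.0522
grasp_force: 0.0
t 3.45 pos [0.5717 0.0266 0.0559] rot [179.8   0.2 -24.1] w 0.0522 gf 0.0 F [0.1 0.  0.9]
  turn [ 0.0008  0.0012 -0.0006] shift [ 0.004 -0.016 -0.001]
```

```bash

python3 -m creep '{"translation":[[0,0,0],[0,0,0],[0,0,0],[0,0,0]],"turn":[[0,0,0],[0,0,0],[0,0,0],[0,0,0]],"grip":[0,0,0,0]}' 60
for i in 1 2; do python3 -m creep '{"translation":[[0,0,0],[0,0,0],[0,0,0],[0,0,0],[0,0,0]],"turn":[[0,0,-0.047],[0,0,-0.047],[0,0,-0.047],[0,0,-0.047],[0,0,-0.047]],"grip":[0,0,0,0,0]}'; done
python3 -m creep '{"translation":[[0,0,0],[0,0,0]],"turn":[[0,0,0],[0,0,0]],"grip":[0,0]}'
python3 -c "
from h import *
plan([.572,.0276,.056],61)
print(tool()[2]['wrist_torque'])"
```

```text
time_s: 3.95
tool_pos: [0.5741, 0.0285, 0.0583]
tool_rot: [-180.0, -0.1, -24.0]
force: [0.2, 0.3, -0.2]
grip_width: 0.02
grasp_force: 0.0
time_s: 4.58
tool_pos: [0.5736, 0.0287, 0.0582]
tool_rot: [-180.0, 0.0, 18.6]
force: [-1.8, 1.0, 2.1]
grip_width: 0.0136
grasp_force: 60.0
time_s: 5.2
tool_pos: [0.5725, 0.03, 0.0582]
tool_rot: [-179.8, 0.0, 60.9]
force: [-4.4, 1.8, 4.1]
grip_width: 0.0135
grasp_force: 60.0
time_s: 5.45
tool_pos: [0.5725, 0.03, 0.0582]
tool_rot: [-179.9, 0.0, 60.7]
force: [-5.4, 2.3, 4.7]
grip_width: 0.0136
grasp_force: 60.0
t 5.45 pos [0.5725 0.03   0.0582] rot [-179.9    0.    60.7] w 0.0136 gf 60.0 F [-5.4  2.3  4.7]
  turn [-0.0008  0.0001 -0.0017] shift [-0.03   0.009  0.027]
[0.46086138 0.76681248 0.13470131]
```

```bash

python3 -m creep '{"translation":[[0,0,0],[0,0,0],[0,0,0],[0,0,-0.6],[0,0,-0.6]],"turn":[[0,0,0],[0,0,0],[0,0,0],[0,0,0],[0,0,0]],"grip":[0.6,0.6,0.6,0.6,0.6]}' 30
python3 -m creep '{"translation":[[0,0,-0.3],[0,0,0],[0,0,0],[0,0,0],[0,0,0]],"turn":[[0,0,0],[0,0,0.0545],[0,0,0.0545],[0,0,0.0545],[0,0,0.0545]],"grip":[0.6,0.6,0.6,0.6,0.6]}' 
python3 -m creep '{"translation":[[0,0,0],[0,0,0],[0,0,0]],"turn":[[0,0,0.0545],[0,0,0.0545],[0,0,0]],"grip":[0.6,0.6,0.6]}' 
python3 - <<'E'
from h import *
f,W,_=cloud('wrist')
for n,x,y,z in [('head',(.5,.65),(.06,.16),(.09,.11)),('wing',(.5,.63),(-.01,.06),(.07,.095))]:
    P=W[sel(W,x,y,z)]; print(n,len(P),rect(P) if len(P) else '',)
plan([.5775,.1095,.06],2)
E
```

```text
time_s: 6.08
tool_pos: [0.5734, 0.0284, 0.1544]
tool_rot: [-179.9, 0.0, 60.6]
force: [-0.0, 0.3, 0.2]
grip_width: 0.0498
grasp_force: 0.0
time_s: 6.7
tool_pos: [0.5738, 0.0284, 0.1777]
tool_rot: [180.0, -0.0, 21.0]
force: [0.9, -0.9, -0.3]
grip_width: 0.0523
grasp_force: 0.0
time_s: 7.08
tool_pos: [0.5738, 0.0284, 0.1777]
tool_rot: [180.0, -0.0, 1.9]
force: [-0.4, 0.8, 0.6]
grip_width: 0.0521
grasp_force: 0.0
head 2700 (array([575.7, 108.6]), array([63.8, 29.6]), 1.3)
wing 859 (array([571.2,  27.5]), array([45.6, 14.6]), 60.1)
t 7.125 pos [0.5738 0.0285 0.1777] rot [180.   -0.    1.9] w 0.0523 gf 0.0 F [-0.4  0.   1.1]
  turn [ 0.0001 -0.     -0.0003] shift [ 0.082 -1.01   1.472]
```

```bash

python3 -m creep '{"translation":[[0.025,-0.5,0],[0.025,-0.51,0],[0,0,0.5],[0,0,0.5],[0,0,0.47]],"turn":[[0,0,0],[0,0,0],[0,0,0],[0,0,0],[0,0,0]],"grip":[0.6,0.6,0.6,0.6,0.6]}' 15
python3 -m creep '{"translation":[[0,0,0],[0,0,0],[0,0,0],[0,0,0]],"turn":[[0,0,0],[0,0,0],[0,0,0],[0,0,0]],"grip":[0.6,0,0,0]}'
python3 -c "
from h import *
plan([.5765,.1095,.06],87.2)"
```

```text
time_s: 7.75
tool_pos: [0.5752, 0.1094, 0.0589]
tool_rot: [180.0, -0.0, 1.9]
force: [-0.3, 0.4, -0.9]
grip_width: 0.052
grasp_force: 0.0
time_s: 8.25
tool_pos: [0.5762, 0.1096, 0.0616]
tool_rot: [180.0, -0.1, 1.8]
force: [0.5, 0.0, 1.2]
grip_width: 0.0299
grasp_force: 4.0
t 8.25 pos [0.5762 0.1096 0.0616] rot [ 1.8e+02 -1.0e-01  1.8e+00] w 0.0299 gf 4.0 F [0.5 0.  1.2]
  turn [ 0.0006 -0.0006 -0.4746] shift [-0.001  0.004  0.02 ]
```

```bash

python3 -m creep '{"translation":[[0,0,0],[0,0,0],[0,0,0],[0,0,0],[0,0,0]],"turn":[[0,0,0],[0,0,0],[0,0,-0.04],[0,0,-0.04],[0,0,-0.04]],"grip":[0,0,0,0,0]}'
for i in 1 2; do python3 -m creep '{"translation":[[0,0,0],[0,0,0],[0,0,0],[0,0,0],[0,0,0]],"turn":[[0,0,-0.0355],[0,0,-0.0355],[0,0,-0.0355],[0,0,-0.0355],[0,0,-0.0355]],"grip":[0,0,0,0,0]}'; done
python3 -m creep '{"translation":[[0,0,0],[0,0,0]],"turn":[[0,0,0],[0,0,0]],"grip":[0,0]}'
python3 -c "
from h import *
plan([.5765,.1095,.06],87.2)"
```

```text
time_s: 8.88
tool_pos: [0.5762, 0.109, 0.0614]
tool_rot: [179.9, -0.1, 23.6]
force: [-0.5, -1.0, 5.5]
grip_width: 0.0299
grasp_force: 15.0
time_s: 9.5
tool_pos: [0.5767, 0.109, 0.0614]
tool_rot: [179.8, -0.1, 55.5]
force: [-0.2, -0.5, 4.4]
grip_width: 0.0298
grasp_force: 15.0
time_s: 10.12
tool_pos: [0.5769, 0.1094, 0.0614]
tool_rot: [179.8, -0.0, 87.4]
force: [1.0, -0.6, 4.8]
grip_width: 0.0297
grasp_force: 15.0
time_s: 10.38
tool_pos: [0.5767, 0.1095, 0.0614]
tool_rot: [179.8, -0.0, 87.2]
force: [1.0, -0.6, 5.3]
grip_width: 0.0298
grasp_force: 15.0
t 10.375 pos [0.5767 0.1095 0.0614] rot [179.8  -0.   87.2] w 0.0298 gf 15.0 F [ 1.  -0.6  5.3]
  turn [ 0.0009 -0.0001  0.0002] shift [-0.    -0.003  0.018]
```

```bash

python3 -m creep '{"translation":[[0,0,0],[0,0,0],[0,0,0],[0,0,-0.6],[0,0,-0.6]],"turn":[[0,0,0],[0,0,0],[0,0,0],[0,0,0],[0,0,0]],"grip":[0.6,0.6,0.6,0.6,0.6]}' 60
python3 -m creep '{"translation":[[0,0,-0.3],[0,0,0],[0,0,0],[0,0,0],[0,0,0]],"turn":[[0,0,0],[0,0,0.05],[0,0,0.05],[0,0,0.05],[0,0,0]],"grip":[0.6,0.6,0.6,0.6,0.6]}' 
python3 - <<'E'
from h import *
f,W,_=cloud('wrist')
for n,x,y,z in [('head',(.5,.65),(.06,.16),(.09,.11)),('wing',(.5,.63),(-.01,.06),(.07,.095))]:
    P=W[sel(W,x,y,z)]; print(n,len(P),rect(P) if len(P) else '',)
P=W[sel(W,(.45,.68),(-.25,.22),(.045,.062))];print('rim',rect(P))
plan([.5725,.028,.057],60.2)
f,W,_=cloud('top')
P=W[sel(W,(.5,.65),(.06,.16),(.09,.11))]; print(len(P),rect(P))
E
```

```text
time_s: 11.0
tool_pos: [0.5746, 0.1093, 0.1566]
tool_rot: [-179.9, -0.0, 87.3]
force: [-0.1, 0.7, -0.2]
grip_width: 0.0519
grasp_force: 0.0
time_s: 11.62
tool_pos: [0.5751, 0.1094, 0.1801]
tool_rot: [180.0, 0.0, 60.4]
force: [-0.4, -0.3, -0.3]
grip_width: 0.0519
grasp_force: 0.0
head 2529 (array([576.3, 107.8]), array([63.6, 30.3]), 87.0)
wing 287 (array([577.2,  39.5]), array([19.2, 13.1]), 62.2)
rim (array([574.6,  93.4]), array([210.8, 228.7]), 0.0)
t 11.675 pos [0.5751 0.1095 0.18  ] rot [180.    0.   60.4] w 0.0524 gf 0.0 F [-0.  -0.4 -0.6]
  turn [0.     0.0002 0.0013] shift [-0.9    0.478  1.537]
0 (array([0., 0.]), array([0., 0.]), 0.0)
```

```bash

python3 -m creep '{"translation":[[-0.45,0.24,0],[-0.45,0.24,0],[0,0,0.5],[0,0,0.5],[0,0,0.53]],"turn":[[0,0,0],[0,0,0],[0,0,0],[0,0,0],[0,0,0]],"grip":[0.6,0.6,0.6,0.6,0.6]}' 60
python3 -m creep '{"translation":[[0,0,0],[0,0,0],[0,0,0],[0,0,0],[0,0,0]],"turn":[[0,0,0],[0,0,0],[0,0,0],[0,0,0],[0,0,0]],"grip":[0.6,0,0,0,0]}'
python3 -m creep '{"translation":[[0,0,0],[0,0,0],[0,0,0],[0,0,0],[0,0,0]],"turn":[[0,0,0],[0,0,0],[0,0,0.045],[0,0,0.045],[0,0,0.045]],"grip":[0,0,0,0,0]}'
python3 -m creep '{"translation":[[0,0,0],[0,0,0],[0,0,0],[0,0,0],[0,0,0]],"turn":[[0,0,0.045],[0,0,0.045],[0,0,0.045],[0,0,0.045],[0,0,0.045]],"grip":[0,0,0,0,0]}'
python3 -m creep '{"translation":[[0,0,0],[0,0,0],[0,0,0],[0,0,0],[0,0,0]],"turn":[[0,0,0.045],[0,0,0.045],[0,0,0.045],[0,0,0.018],[0,0,0]],"grip":[0,0,0,0,0]}'
python3 -c "
from h import *
plan([.572,.0276,.056],-31.5)
print(tool()[2]['wrist_torque'])"
```

```text
time_s: 12.35
tool_pos: [0.5731, 0.0276, 0.0567]
tool_rot: [180.0, -0.0, 60.4]
force: [0.7, 0.1, 0.5]
grip_width: 0.0522
grasp_force: 0.0
time_s: 12.98
tool_pos: [0.5733, 0.0278, 0.0585]
tool_rot: [179.9, -0.0, 60.3]
force: [-0.6, -0.2, 0.6]
grip_width: 0.02
grasp_force: 0.0
time_s: 13.6
tool_pos: [0.5719, 0.0285, 0.0581]
tool_rot: [-180.0, 0.1, 35.8]
force: [-4.2, -0.2, 4.3]
grip_width: 0.0136
grasp_force: 60.0
time_s: 14.22
tool_pos: [0.572, 0.028, 0.058]
tool_rot: [179.9, 0.1, -4.7]
force: [-4.0, -0.8, 4.0]
grip_width: 0.0138
grasp_force: 60.0
time_s: 14.85
tool_pos: [0.5719, 0.0277, 0.058]
tool_rot: [179.9, 0.1, -32.1]
force: [-5.1, -0.1, 5.9]
grip_width: 0.0138
grasp_force: 60.0
t 14.85 pos [0.5719 0.0277 0.058 ] rot [ 1.799e+02  1.000e-01 -3.210e+01] w 0.0138 gf 60.0 F [-5.1 -0.1  5.9]
  turn [ 0.0006  0.0004 -0.0034] shift [0.001 0.    0.026]
[ 0.02320048  0.8994383  -0.10936195]
```

```bash

python3 -m creep '{"translation":[[0,0,0],[0,0,0],[0,0,0],[0,0,-0.6],[0,0,-0.6]],"turn":[[0,0,0],[0,0,0],[0,0,0],[0,0,0],[0,0,0]],"grip":[0.6,0.6,0.6,0.6,0.6]}' 25
python3 -m creep '{"translation":[[0,0,-0.5],[0,0,0],[0,0,0],[0,0,0],[0,0,0]],"turn":[[0,0,0],[0,0,-0.054],[0,0,-0.054],[0,0,-0.054],[0,0,0]],"grip":[0.6,0.6,0.6,0.6,0.6]}' 
for i in 1; do python3 -m creep '{"translation":[[0,0.75,0],[0,0.75,0],[0,0.75,0],[0,0.75,0],[0,0.6,0]],"turn":[[0,0,0],[0,0,0],[0,0,0],[0,0,0],[0,0,0]],"grip":[0.6,0.6,0.6,0.6,0.6]}' ; done
python3 - <<'E'
from h import *
f,W,_=cloud('top')
for n,x,y,z in [('head',(.5,.65),(.06,.16),(.09,.11)),('wing',(.5,.63),(-.01,.06),(.07,.095)),
  ('s1handle',(.52,.6),(-.4,-.29),(.075,.1)),
  ('s2handle',(.46,.55),(-.46,-.38),(.075,.1))]:
    P=W[sel(W,x,y,z)]; print(n,len(P),rect(P) if len(P) else '')
f,W,_=cloud('wrist')
for n,x,y,z in [('s1handle',(.52,.6),(-.4,-.29),(.075,.1)),
  ('s2handle',(.46,.55),(-.46,-.38),(.075,.1))]:
    P=W[sel(W,x,y,z)]; print(n,len(P),rect(P) if len(P) else '')
plan([.5555,-.34,.055],-3)
E
```

```text
time_s: 15.48
tool_pos: [0.5725, 0.0279, 0.1543]
tool_rot: [180.0, 0.1, -32.1]
force: [0.2, -0.4, -0.4]
grip_width: 0.0506
grasp_force: 0.0
time_s: 16.1
tool_pos: [0.5729, 0.0278, 0.1936]
tool_rot: [-180.0, -0.0, -3.0]
force: [-0.9, 0.2, -0.2]
grip_width: 0.0521
grasp_force: 0.0
time_s: 16.73
tool_pos: [0.5575, -0.263, 0.1937]
tool_rot: [179.9, 0.0, -3.3]
force: [0.7, 1.1, -1.1]
grip_width: 0.0519
grasp_force: 0.0
head 207 (array([578.4, 109.3]), array([62. , 28.6]), 88.8)
wing 72 (array([573.5,  27.9]), array([14.4, 45.9]), 57.4)
s1handle 0 
s2handle 0 
s1handle 591 (array([ 554.7, -340.9]), array([25.2, 24.3]), 88.4)
s2handle 126 (array([ 501.8, -431. ]), array([ 5.7, 20.1]), 4.7)
t 16.825 pos [ 0.5559 -0.2684  0.1928] rot [ 1.798e+02  1.000e-01 -3.800e+00] w 0.0522 gf 0.0 F [-0.3 -0.1 -1.1]
  turn [ 0.0011  0.0005 -0.0042] shift [0.042 0.894 1.723]
```

```bash

python3 -m creep '{"translation":[[0.01,0.45,0],[0.01,0.45,0],[0,0,0.6],[0,0,0.6],[0,0,0.55]],"turn":[[0,0,0],[0,0,0],[0,0,0],[0,0,0],[0,0,0]],"grip":[0.6,0.6,0.6,0.6,0.6]}' 25
python3 -m creep '{"translation":[[0,0,0],[0,0,0],[0,0,0],[0,0,0],[0,0,0]],"turn":[[0,0,0],[0,0,0],[0,0,0],[0,0,0],[0,0,0]],"grip":[0.6,0,0,0,0]}'
python3 -m creep '{"translation":[[0,0,-0.4],[0,0,-0.4],[0,0,-0.4],[0,0,-0.2],[0,0,0]],"turn":[[0,0,0],[0,0,0],[0,0,0],[0,0,0],[0,0,0]],"grip":[0,0,0,0,0]}'
python3 -c "
from h import *
c=np.array([.572,-.0005]);a=np.deg2rad(-2.8);X=np.array([np.cos(a),np.sin(a)]);Y=np.array([-np.sin(a),np.cos(a)])
for x in(.042,-.042):
    t=c+x*X-.106*Y;print(t);plan([*t,.063],-3)"
```

```text
time_s: 17.45
tool_pos: [0.556, -0.3312, 0.052]
tool_rot: [-180.0, 0.0, -3.1]
force: [-0.4, -0.2, -1.3]
grip_width: 0.0521
grasp_force: 0.0
time_s: 18.08
tool_pos: [0.5571, -0.3328, 0.0553]
tool_rot: [179.9, -0.2, -3.0]
force: [0.7, -2.5, 2.8]
grip_width: 0.0258
grasp_force: 24.8
time_s: 18.7
tool_pos: [0.5566, -0.3316, 0.1664]
tool_rot: [180.0, -0.1, -2.9]
force: [-0.1, -0.6, -1.8]
grip_width: 0.0255
grasp_force: 24.8
[ 0.60877178 -0.10842514]
t 18.7 pos [ 0.5566 -0.3316  0.1664] rot [ 1.8e+02 -1.0e-01 -2.9e+00] w 0.0255 gf 24.8 F [-0.1 -0.6 -1.8]
  turn [ 0.0002 -0.0004  0.0005] shift [ 0.506 -2.821  1.292]
[ 0.52487207 -0.10432176]
t 18.7 pos [ 0.5566 -0.3316  0.1664] rot [ 1.8e+02 -1.0e-01 -2.9e+00] w 0.0255 gf 24.8 F [-0.1 -0.6 -1.8]
  turn [ 0.0002 -0.0004  0.0005] shift [-0.544 -2.817  1.292]
```

```bash

python3 -m creep '{"translation":[[0.1,-0.56,0],[0.1,-0.56,0],[0.1,-0.56,0],[0.1,-0.56,0],[0.1,-0.57,0]],"turn":[[0,0,0],[0,0,0],[0,0,0],[0,0,0],[0,0,0]],"grip":[0,0,0,0,0]}'
python3 -m creep '{"translation":[[0,0,0.4],[0,0,0.4],[0,0,0.3],[0,0,0.1],[0,0,0]],"turn":[[0,0,0],[0,0,0],[0,0,0],[0,0,0],[0,0,0]],"grip":[0,0,0,0,0]}'
python3 -c "
from h import *
plan([.609,-.108,.0645],-3)"
```

```text
time_s: 19.32
tool_pos: [0.6065, -0.1078, 0.1636]
tool_rot: [-180.0, 0.2, -2.9]
force: [-0.2, 0.3, -1.1]
grip_width: 0.0255
grasp_force: 24.8
time_s: 19.95
tool_pos: [0.6068, -0.1091, 0.0687]
tool_rot: [-180.0, 0.1, -2.9]
force: [0.1, 0.5, -1.4]
grip_width: 0.0254
grasp_force: 24.8
t 19.95 pos [ 0.6068 -0.1091  0.0687] rot [-1.8e+02  1.0e-01 -2.9e+00] w 0.0254 gf 24.8 F [ 0.1  0.5 -1.4]
  turn [-0.0002  0.0006  0.0005] shift [ 0.027 -0.015  0.053]
```

```bash

python3 -m creep '{"translation":[[0,0,0.05],[0,0,0],[0,0,0],[0,0,0],[0,0,0]],"turn":[[0,0,0],[0,0,0],[0,0,0],[0,0,0],[0,0,0]],"grip":[0,0,0.6,0.6,0.6]}'
python3 -m creep '{"translation":[[0,0,-0.3],[0,0,-0.5],[0,0,-0.7],[0,0,0],[0,0,0]],"turn":[[0,0,0],[0,0,0],[0,0,0],[0,0,0],[0,0,0]],"grip":[0.6,0.6,0.6,0.6,0.6]}'
python3 -m creep '{"translation":[[-0.25,0.66,0],[-0.25,0.66,0],[-0.25,0.66,0],[-0.25,0.66,0],[-0.25,0.66,0]],"turn":[[0,0,0],[0,0,0],[0,0,0],[0,0,0],[0,0,0]],"grip":[0.6,0.6,0.6,0.6,0.6]}'
python3 - <<'E'
from h import *
f,W,_=cloud('wrist')
cv2.imwrite('pics/w2.png',f[:,:,::-1])
P=W[sel(W,(.42,.58),(-.52,-.36),(.07,.1))]; print(len(P),rect(P) if len(P) else '')
ft,Wt,_=cloud('top')
P=Wt[sel(Wt,(.55,.66),(-.16,-.06),(.08,.11))]; print('placed',len(P),rect(P) if len(P) else '', P[:,2].mean() if len(P) else '')
plan([.497,-.43,.052],-3)
E
```

```text
time_s: 20.58
tool_pos: [0.6078, -0.1093, 0.0662]
tool_rot: [180.0, -0.0, -2.9]
force: [-0.6, 1.6, 0.9]
grip_width: 0.0469
grasp_force: 0.0
time_s: 21.2
tool_pos: [0.6074, -0.1093, 0.1856]
tool_rot: [180.0, -0.0, -2.9]
force: [-0.2, 0.2, -0.9]
grip_width: 0.0525
grasp_force: 0.0
time_s: 21.82
tool_pos: [0.4923, -0.369, 0.1838]
tool_rot: [-179.9, 0.1, -2.9]
force: [0.5, 0.5, -0.5]
grip_width: 0.052
grasp_force: 0.0
670 (array([ 492.9, -432.1]), array([24.8, 24.1]), 87.1)
placed 58 (array([ 606.6, -109.8]), array([24.1, 23.3]), 14.9) 0.09251400079369947
t 21.925 pos [ 0.4879 -0.3763  0.183 ] rot [179.9   0.3  -3.6] w 0.052 gf 0.0 F [-0.8 -0.7 -0.6]
  turn [ 0.0007  0.0018 -0.0035] shift [0.149 0.665 1.638]
```

View pics/w2.png

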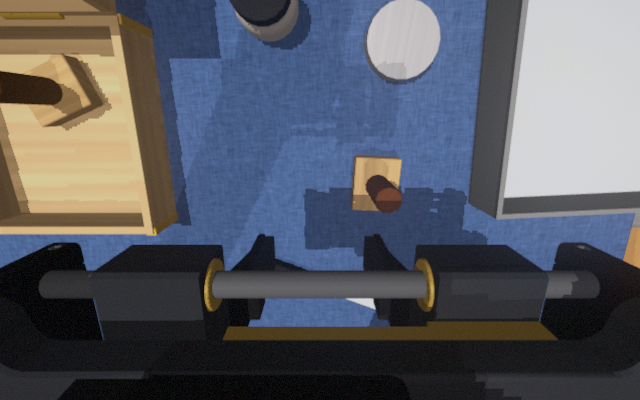

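The wrist picture shows stamp1 standing in the tray at (55,90) and stamp2 upright at (380,190), clear of the dark box at right.

```bash

python3 -m creep '{"translation":[[0.06,0.34,0],[0.06,0.34,0],[0,0,0.6],[0,0,0.6],[0,0,0.42]],"turn":[[0,0,0],[0,0,0],[0,0,0],[0,0,0],[0,0,0]],"grip":[0.6,0.6,0.6,0.6,0.6]}' 25
python3 -m creep '{"translation":[[0,0,0],[0,0,0],[0,0,0],[0,0,0],[0,0,0]],"turn":[[0,0,0],[0,0,0],[0,0,0],[0,0,0],[0,0,0]],"grip":[0.6,0,0,0,0]}'
python3 -c "
from h import *
plan([.5248,-.1043,.16],-3)"
python3 -m creep '{"translation":[[0,0,-0.4],[0,0,-0.4],[0,0,-0.4],[0,0,-0.2],[0,0,0]],"turn":[[0,0,0],[0,0,0],[0,0,0],[0,0,0],[0,0,0]],"grip":[0,0,0,0,0]}'
python3 -c "
from h import *
plan([.5248,-.1043,.16],-3)"
```

```text
time_s: 22.55
tool_pos: [0.499, -0.421, 0.0516]
tool_rot: [-179.8, 0.3, -2.9]
force: [0.1, 0.2, -0.3]
grip_width: 0.0521
grasp_force: 0.0
time_s: 23.18
tool_pos: [0.5016, -0.4236, 0.0576]
tool_rot: [179.9, -0.1, -2.9]
force: [0.0, -1.3, 3.5]
grip_width: 0.0252
grasp_force: 24.6
t 23.175 pos [ 0.5016 -0.4236  0.0576] rot [ 1.799e+02 -1.000e-01 -2.900e+00] w 0.0252 gf 24.6 F [ 0.  -1.3  3.5]
  turn [ 0.0006 -0.0006  0.0003] shift [ 0.08  -4.001 -1.28 ]
time_s: 23.8
tool_pos: [0.5014, -0.4227, 0.1688]
tool_rot: [180.0, -0.1, -2.9]
force: [0.4, 0.3, -2.5]
grip_width: 0.0252
grasp_force: 24.6
t 23.8 pos [ 0.5014 -0.4227  0.1688] rot [ 1.8e+02 -1.0e-01 -2.9e+00] w 0.0252 gf 24.6 F [ 0.4  0.3 -2.5]
  turn [ 0.0003 -0.0004  0.0005] shift [ 0.083 -3.99   0.11 ]
```

```bash

python3 -m creep '{"translation":[[0.02,-0.5,0],[0.02,-0.6,0],[0.02,-0.6,0],[0.02,-0.6,0],[0.02,-0.6,0]],"turn":[[0,0,0],[0,0,0],[0,0,0],[0,0,0],[0,0,0]],"grip":[0,0,0,0,0]}'
python3 -m creep '{"translation":[[0.02,-0.6,0],[0.01,-0.49,0],[0,0,0.4],[0,0,0.4],[0,0,0.3]],"turn":[[0,0,0],[0,0,0],[0,0,0],[0,0,0],[0,0,0]],"grip":[0,0,0,0,0]}'
python3 -m creep '{"translation":[[0,0,0.05],[0,0,0]],"turn":[[0,0,0],[0,0,0]],"grip":[0,0]}'
python3 -c "
from h import *
plan([.529,-.104,.0667],-3)"
```

```text
time_s: 24.42
tool_pos: [0.5196, -0.1895, 0.1662]
tool_rot: [-179.9, 0.2, -2.9]
force: [1.1, -0.5, -1.7]
grip_width: 0.0253
grasp_force: 24.6
time_s: 25.05
tool_pos: [0.5256, -0.1039, 0.077]
tool_rot: [-179.9, 0.2, -2.9]
force: [0.2, -0.0, -1.6]
grip_width: 0.0249
grasp_force: 24.6
time_s: 25.3
tool_pos: [0.5274, -0.1043, 0.0758]
tool_rot: [-180.0, 0.1, -2.9]
force: [0.1, -0.8, -1.9]
grip_width: 0.0253
grasp_force: 24.6
t 25.3 pos [ 0.5274 -0.1043  0.0758] rot [-1.8e+02  1.0e-01 -2.9e+00] w 0.0253 gf 24.6 F [ 0.1 -0.8 -1.9]
  turn [-0.0001  0.0003  0.0005] shift [ 0.02  -0.004  0.114]
```

```bash

python3 -m creep '{"translation":[[0,0,0.1],[0,0,0],[0,0,0],[0,0,0],[0,0,0]],"turn":[[0,0,0],[0,0,0],[0,0,0],[0,0,0],[0,0,0]],"grip":[0,0,0.6,0.6,0.6]}'
python3 -m creep '{"translation":[[0,0,-0.3],[0,0,-0.5],[0,0,-0.7],[0,0,-0.3],[0,0,0]],"turn":[[0,0,0],[0,0,0],[0,0,0],[0,0,0],[0,0,0]],"grip":[0.6,0.6,0.6,0.6,0.6]}'
python3 -m creep '{"translation":[[-0.3,-0.6,0],[-0.3,-0.6,0],[-0.1,-0.6,0],[0,-0.6,0],[0,-0.6,0]],"turn":[[0,0,0],[0,0,0],[0,0,0],[0,0,0],[0,0,0]],"grip":[0.6,0.6,0.6,0.6,0.6]}'
python3 - <<'E'
from h import *
ft,W,_=cloud('top')
cv2.imwrite('pics/t2.png',cv2.resize(ft[100:260,130:560],None,fx=1.85,fy=1.85)[:,:,::-1])
for n,x,y,z in [('s1',(.56,.66),(-.16,-.06),(.08,.11)),('s2',(.48,.56),(-.16,-.06),(.08,.11)),('pin',(.55,.75),(.225,.32),(.085,.13))]:
    P=W[sel(W,x,y,z)]; print(n,len(P),rect(P) if len(P) else '', P.mean(0).round(3) if len(P) else '')
for a in (.6,.65,.7,.75,.8): print(a,[round(float(np.nanmax(np.append(W[sel(W,(a,a+.05),(b,b+.03),(-.1,.09))][:,2],-1))),3) for b in (.21,.24,.27,.3)])
plan([.6,.25,.2],87)
E
```

```text
time_s: 25.92
tool_pos: [0.5281, -0.1045, 0.0686]
tool_rot: [180.0, -0.1, -2.9]
force: [0.2, 0.3, 0.8]
grip_width: 0.0472
grasp_force: 0.0
time_s: 26.55
tool_pos: [0.5292, -0.1045, 0.2145]
tool_rot: [179.9, -0.3, -2.9]
force: [-0.1, -0.4, -0.3]
grip_width: 0.0519
grasp_force: 0.0
time_s: 27.18
tool_pos: [0.4831, 0.1391, 0.2108]
tool_rot: [179.9, 0.1, -2.9]
force: [0.1, 0.2, -0.8]
grip_width: 0.0522
grasp_force: 0.0
s1 58 (array([ 606.6, -110.2]), array([23.9, 24.3]), 26.1) [ 0.606 -0.11   0.092]
s2 58 (array([ 520.8, -105.2]), array([21.6, 24. ]), 87.4) [ 0.521 -0.105  0.092]
pin 49 (array([695.3, 244.6]), array([37.2, 11.1]), 82.9) [0.695 0.244 0.107]
0.6 [0.008, 0.007, 0.009, 0.006]
0.65 [0.007, 0.007, 0.007, 0.009]
0.7 [0.007, 0.033, 0.038, 0.044]
0.75 [0.005, 0.032, 0.041, 0.037]
0.8 [0.009, 0.036, 0.039, 0.039]
t 27.225 pos [0.4822 0.1473 0.2114] rot [-179.7    0.    -2.5] w 0.0522 gf 0.0 F [-0.8  5.1 -0.1]
  turn [-0.0014 -0.001  -0.497 ] shift [1.359 1.403 0.143]
```

View pics/t2.png

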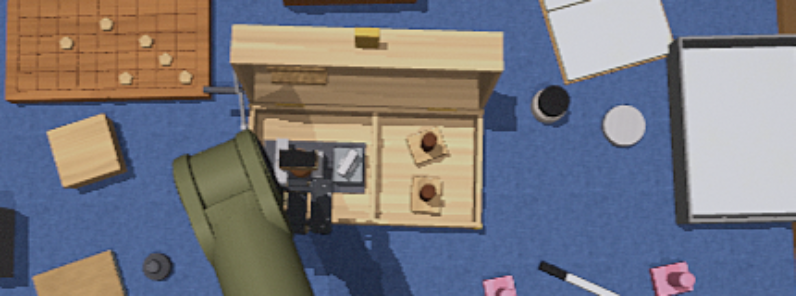

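The picture shows both stamps upright in the tray at (430,143) and (428,193). The stay pin at (225,90) is visible left of the lid, near the board corner.

```bash

python3 -m creep '{"translation":[[0,0,0],[0,0,0],[0,0,0],[0,0,0],[0,0,0]],"turn":[[0,0,-0.055],[0,0,-0.055],[0,0,-0.055],[0,0,-0.055],[0,0,-0.055]],"grip":[0.6,0.6,0.6,0.6,0.6]}'
python3 -m creep '{"translation":[[0,0,0],[0,0,0],[0,0,0],[0,0,0],[0,0,0]],"turn":[[0,0,-0.055],[0,0,-0.055],[0,0,-0.055],[0,0,-0.055],[0,0,0]],"grip":[0.6,0.6,0.6,0.6,0.6]}'
python3 -m creep '{"translation":[[0.45,0.35,0.03],[0.45,0.35,0.03],[0.45,0.35,0.03],[0,0.35,0.05],[0,0,0]],"turn":[[0,0,0],[0,0,0],[0,0,0],[0,0,0],[0,0,0]],"grip":[0.6,0.6,0.6,0.6,0.6]}'
python3 -c "
from h import *
plan([.69,.253,.085],87)"
```

```text
time_s: 27.85
tool_pos: [0.4831, 0.1377, 0.2106]
tool_rot: [-179.9, 0.1, 46.9]
force: [0.3, 0.2, -0.1]
grip_width: 0.0522
grasp_force: 0.0
time_s: 28.48
tool_pos: [0.4833, 0.1378, 0.2109]
tool_rot: [-179.9, 0.0, 86.1]
force: [-0.3, -0.3, 0.2]
grip_width: 0.0522
grasp_force: 0.0
time_s: 29.1
tool_pos: [0.6038, 0.2377, 0.1986]
tool_rot: [-179.8, 0.0, 85.9]
force: [-0.5, -0.7, 1.1]
grip_width: 0.0519
grasp_force: 0.0
t 29.1 pos [0.6038 0.2377 0.1986] rot [-179.8    0.    85.9] w 0.0519 gf 0.0 F [-0.5 -0.7  1.1]
  turn [-0.001   0.0001 -0.0059] shift [0.247 1.066 1.42 ]
```

```bash

python3 -m creep '{"translation":[[0.25,0,0],[0,0.53,0],[0,0.53,0],[0,0,0.5],[0,0,0.5]],"turn":[[0,0,0],[0,0,0],[0,0,0],[0,0,0],[0,0,0]],"grip":[0.6,0.6,0.6,0.6,0.6]}'
python3 -m creep '{"translation":[[0,0,0.42],[0,0,0]],"turn":[[0,0,0],[0,0,0]],"grip":[0.6,0.6]}'
python3 -c "
from h import *
plan([.63,.253,.09],87)"
```

```text
time_s: 29.72
tool_pos: [0.6886, 0.2524, 0.1201]
tool_rot: [-180.0, -0.0, 86.0]
force: [0.3, -0.1, 0.0]
grip_width: 0.0524
grasp_force: 0.0
time_s: 29.98
tool_pos: [0.6863, 0.2509, 0.084]
tool_rot: [-179.7, 0.2, 86.1]
force: [-0.6, -0.2, -0.0]
grip_width: 0.052
grasp_force: 0.0
t 29.975 pos [0.6863 0.2509 0.084 ] rot [-179.7    0.2   86.1] w 0.052 gf 0.0 F [-0.6 -0.2 -0. ]
  turn [-0.0019  0.001  -0.005 ] shift [-0.011 -0.704 -0.075]
```

```bash

python3 -m creep '{"translation":[[0,-0.13,0],[0,-0.13,0],[0,-0.1,0],[0,-0.1,0],[0,-0.1,0]],"turn":[[0,0,0],[0,0,0],[0,0,0],[0,0,0],[0,0,0]],"grip":[0.6,0.6,0.6,0.6,0.6]}'
python3 -m creep '{"translation":[[0,-0.07,0],[0,-0.07,0],[0,0,0],[0,0,0]],"turn":[[0,0,0],[0,0,0],[0,0,0],[0,0,0]],"grip":[0.6,0.6,0.6,0.6]}'
python3 - <<'E'
from h import *
plan([.63,.253,.09],87)
f,W,_=cloud('scene')
P=W[sel(W,(.55,.75),(.225,.32),(.085,.14))];print(len(P))
cv2.imwrite('pics/s2.png',cv2.resize(f[130:310,160:420],None,fx=3,fy=3)[:,:,::-1])
E
```

```text
time_s: 30.6
tool_pos: [0.6565, 0.2559, 0.0971]
tool_rot: [178.4, -0.4, 85.9]
force: [15.9, -0.1, 11.8]
grip_width: 0.0523
grasp_force: 8.4
time_s: 31.1
tool_pos: [0.6382, 0.257, 0.0924]
tool_rot: [179.2, -0.2, 86.1]
force: [9.3, 0.0, 3.6]
grip_width: 0.0524
grasp_force: 4.0
t 31.1 pos [0.6382 0.257  0.0924] rot [179.2  -0.2  86.1] w 0.0524 gf 4.0 F [9.3 0.  3.6]
  turn [ 0.0042 -0.0011 -0.0052] shift [-0.055 -0.1    0.03 ]
32
```

View pics/s2.png

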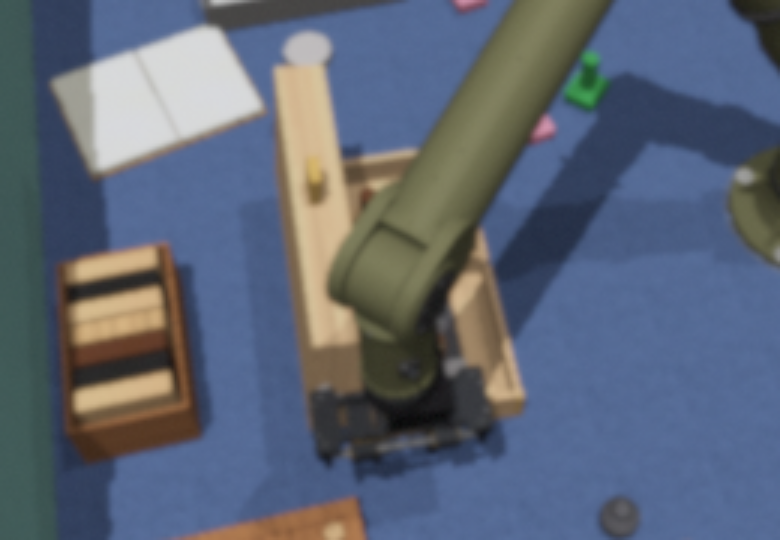

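The blurred scene view shows the gripper at the left end at (400,420), with the lid still mostly upright. I'll pull a little more, then withdraw and measure the lid and pin.

```bash

python3 -m creep '{"translation":[[0,-0.07,0],[0,-0.07,0],[0,0,0],[0,0.12,0],[0,0,-0.3]],"turn":[[0,0,0],[0,0,0],[0,0,0],[0,0,0],[0,0,0]],"grip":[0.6,0.6,0.6,0.6,0.6]}'
python3 -m creep '{"translation":[[0,0,-0.6],[0,0,-0.6],[-0.1,-0.5,0],[-0.3,-0.7,0],[-0.3,-0.7,0]],"turn":[[0,0,0],[0,0,0],[0,0,0],[0,0,0],[0,0,0]],"grip":[0.6,0.6,0.6,0.6,0.6]}'
python3 - <<'E'
from h import *
plan([.5,.1,.3],87)
f,W,_=cloud('top')
P=W[sel(W,(.55,.75),(.215,.32),(.085,.14))];print('pin',len(P),rect(P),P.mean(0))
P=W[sel(W,(.55,.8),(-.19,.19),(.2,.36))];y=P[:,1];
for a in (-.15,-.1,-.05,.05,.1): 
    Q=P[(abs(y-a)<.01)];i=Q[:,0].argmin();j=Q[:,2].argmax();print(a,Q[i].round(3),Q[j].round(3),Q[Q[:,0].argmax()].round(3))
Q=P[(abs(y)<.03)&(P[:,2]>.3)];print('tab',len(Q),Q.mean(0),Q.min(0),Q.max(0))
cv2.imwrite('pics/t3.png',cv2.resize(f[90:250,190:450],None,fx=3,fy=3)[:,:,::-1])
E
```

```text
time_s: 31.78
tool_pos: [0.6302, 0.2555, 0.1106]
tool_rot: [-179.8, 0.1, 86.1]
force: [-0.0, -0.1, 0.4]
grip_width: 0.0523
grasp_force: 0.0
time_s: 32.4
tool_pos: [0.4738, 0.2118, 0.208]
tool_rot: [-179.9, -0.0, 86.3]
force: [-0.4, -0.3, 3.2]
grip_width: 0.0521
grasp_force: 0.0
t 32.4 pos [0.4738 0.2118 0.208 ] rot [-179.9   -0.    86.3] w 0.0521 gf 0.0 F [-0.4 -0.3  3.2]
  turn [-0.0003 -0.0001 -0.004 ] shift [-1.378  0.4   -1.15 ]
pin 64 (array([649.3, 240.7]), array([49. , 11.6]), 86.0) [0.64854431 0.24138848 0.12819404]
-0.15 [ 0.617 -0.156  0.252] [ 0.672 -0.15   0.267] [ 0.676 -0.14   0.262]
-0.1 [ 0.621 -0.107  0.253] [ 0.675 -0.108  0.266] [ 0.677 -0.095  0.262]
-0.05 [ 0.623 -0.043  0.252] [ 0.674 -0.054  0.267] [ 0.681 -0.044  0.262]
0.05 [0.627 0.041 0.253] [0.681 0.05  0.267] [0.686 0.05  0.261]
0.1 [0.631 0.108 0.253] [0.685 0.098 0.268] [0.687 0.104 0.261]
tab 75 [ 0.64860428 -0.00436907  0.30316514] [ 0.64107185 -0.02095511  0.30011991] [0.65558648 0.01277389 0.30746365]
```

View pics/t3.png

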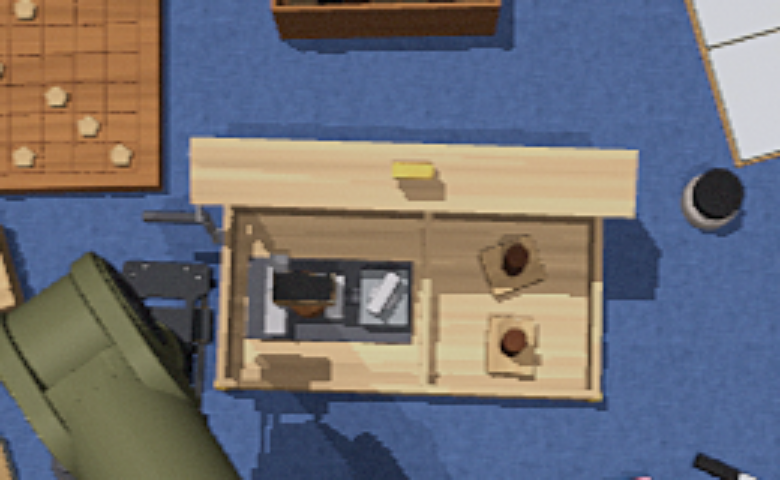

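Stay broken: the lid has tipped forward (tab at (413,170)), and the lid angle is about 0.32 rad. I'll push it shut with closed fingers on its outer face, following the arc.

```bash

python3 -m creep '{"translation":[[0,0,-0.7],[0,0,-0.7],[0,0,-0.55],[0,0,0],[0,0,0]],"turn":[[0,0,0],[0,0,0],[0,0,0],[0,0,0.055],[0,0,0.055]],"grip":[0,0,0,0,0]}' 30
python3 -m creep '{"translation":[[0,0,0],[0,0,0],[0,0,0],[0,0,0],[0,0,0]],"turn":[[0,0,0.055],[0,0,0.055],[0,0,0.055],[0,0,0.055],[0,0,0.055]],"grip":[0,0,0,0,0]}'
python3 -m creep '{"translation":[[0,0,0],[0,0,0],[0,0,0]],"turn":[[0,0,0.055],[0,0,0.055],[0,0,0]],"grip":[0,0,0]}'
python3 -c "
from h import *
plan([.725,-.008,.36],-3)"
```

```text
time_s: 33.08
tool_pos: [0.4753, 0.2121, 0.365]
tool_rot: [179.9, -0.0, 66.2]
force: [-0.3, -0.5, -0.9]
grip_width: 0.0103
grasp_force: 0.0
time_s: 33.7
tool_pos: [0.475, 0.212, 0.3643]
tool_rot: [180.0, 0.0, 16.7]
force: [0.2, 0.5, -0.1]
grip_width: 0.0004
grasp_force: 0.0
time_s: 34.08
tool_pos: [0.4752, 0.2118, 0.3642]
tool_rot: [180.0, -0.0, -2.7]
force: [0.8, 0.9, -0.1]
grip_width: 0.0007
grasp_force: 0.0
t 34.075 pos [0.4752 0.2118 0.3642] rot [180.   -0.   -2.7] w 0.0007 gf 0.0 F [ 0.8  0.9 -0.1]
  turn [ 0.0001 -0.0001  0.0016] shift [3.262 2.58  0.052]
```

```bash

python3 -m creep '{"translation":[[0.55,0.43,0],[0.55,0.43,0],[0.55,0.43,0],[0.55,0.43,0],[0.55,0.43,0]],"turn":[[0,0,0],[0,0,0],[0,0,0],[0,0,0],[0,0,0]],"grip":[0,0,0,0,0]}'
python3 -m creep '{"translation":[[0.51,0.43,0.05],[0,0,0.4],[0,0,0.4],[0,0,0.4],[0,0,0]],"turn":[[0,0,0],[0,0,0],[0,0,0],[0,0,0],[0,0,0]],"grip":[0,0,0,0,0]}'
python3 - <<'E'
from h import *
plan([.72,-.008,.26],-3)
q,_,_=tool()
# arc waypoints (case xz -> tool x = case x, tool z = -z)
prev=None
for d in [80,76,70,64,58,52,46,40,34,28,22,16,10,5,0,-3]:
    p=np.deg2rad(d);u=.188;v=.060+.010*max(np.sin(p),0)
    x=.1-u*np.cos(p)+v*np.sin(p);z=.055+u*np.sin(p)+v*np.cos(p)
    w=np.array([.572+x*.9988,-.0005-x*.0488,z])
    if prev is not None: print(d,w.round(3),'step',np.round([(x-prev[0])/.08,-(z-prev[1])/.08],3))
    prev=(x,z)
E
```

```text
time_s: 34.7
tool_pos: [0.688, 0.0269, 0.3638]
tool_rot: [-180.0, 0.0, -2.7]
force: [0.1, 0.8, 1.6]
grip_width: 0.0005
grasp_force: 0.0
time_s: 35.33
tool_pos: [0.7245, -0.009, 0.2608]
tool_rot: [180.0, 0.3, -2.8]
force: [-0.4, -0.9, -0.4]
grip_width: 0.0007
grasp_force: 0.0
t 35.325 pos [ 0.7245 -0.009   0.2608] rot [180.    0.3  -2.8] w 0.0007 gf 0.0 F [-0.4 -0.9 -0.4]
  turn [0.0002 0.0017 0.0014] shift [-0.057 -0.009  0.01 ]
76 [ 0.694 -0.006  0.254] step [-0.175 -0.025]
70 [ 0.673 -0.005  0.255] step [-0.265 -0.014]
64 [ 0.651 -0.004  0.254] step [-0.266  0.015]
58 [ 0.63  -0.003  0.251] step [-0.264  0.044]
52 [ 0.61  -0.002  0.245] step [-0.259  0.072]
46 [ 0.59  -0.001  0.237] step [-0.25  0.1 ]
40 [ 0.571 -0.     0.227] step [-0.238  0.127]
34 [0.553 0.    0.215] step [-0.223  0.153]
28 [0.536 0.001 0.2  ] step [-0.206  0.177]
22 [0.522 0.002 0.185] step [-0.185  0.198]
16 [0.509 0.003 0.167] step [-0.162  0.217]
10 [0.498 0.003 0.148] step [-0.138  0.234]
5 [0.49  0.004 0.132] step [-0.094  0.205]
0 [0.484 0.004 0.115] step [-0.075  0.213]
-3 [0.481 0.004 0.105] step [-0.036  0.124]
```

```bash

python3 -m creep '{"translation":[[-0.2,0,0.04],[-0.18,0,0.03],[-0.13,0,0],[-0.13,0,0],[-0.13,0,0.01]],"turn":[[0,0,0],[0,0,0],[0,0,0],[0,0,0],[0,0,0]],"grip":[0,0,0,0,0]}'
python3 -m creep '{"translation":[[-0.13,0,0.01],[-0.132,0,0.022],[-0.132,0,0.022],[-0.13,0,0.036],[-0.13,0,0.036]],"turn":[[0,0,0],[0,0,0],[0,0,0],[0,0,0],[0,0,0]],"grip":[0,0,0,0,0]}'
python3 -m creep '{"translation":[[-0.125,0,0.05],[-0.125,0,0.05],[-0.119,0,0.063],[-0.119,0,0.063],[0,0,0]],"turn":[[0,0,0],[0,0,0],[0,0,0],[0,0,0],[0,0,0]],"grip":[0,0,0,0,0]}'
python3 - <<'E'
from h import *
plan([.571,0,.227],-3)
f,W,_=cloud('top')
cv2.imwrite('pics/t4.png',cv2.resize(f[90:250,190:450],None,fx=3,fy=3)[:,:,::-1])
for a in (-.15,-.1,.1,.15):
    Q=W[sel(W,(.4,.8),(a-.01,a+.01),(.07,.4))];print(a,Q[Q[:,0].argmin()].round(3),Q[Q[:,2].argmax()].round(3))
E
```

```text
time_s: 35.95
tool_pos: [0.6651, -0.0049, 0.2589]
tool_rot: [-180.0, -0.2, -2.9]
force: [2.8, 0.9, 5.0]
grip_width: 0.0004
grasp_force: 2.4
time_s: 36.58
tool_pos: [0.6112, -0.0027, 0.2463]
tool_rot: [-180.0, 0.1, -2.9]
force: [2.1, 1.5, 2.2]
grip_width: 0.0004
grasp_force: 1.5
time_s: 37.2
tool_pos: [0.5716, -0.0015, 0.2279]
tool_rot: [179.9, 0.1, -2.9]
force: [-0.2, 0.1, -0.7]
grip_width: 0.0006
grasp_force: 0.0
t 37.2 pos [ 0.5716 -0.0015  0.2279] rot [ 1.799e+02  1.000e-01 -2.900e+00] w 0.0006 gf 0.0 F [-0.2  0.1 -0.7]
  turn [0.0006 0.0008 0.0003] shift [-0.009 -0.019  0.011]
-0.15 [ 0.513 -0.158  0.187] [ 0.549 -0.151  0.233]
-0.1 [ 0.516 -0.107  0.192] [ 0.555 -0.095  0.344]
0.1 [0.526 0.091 0.188] [0.567 0.09  0.344]
0.15 [0.528 0.142 0.187] [0.566 0.141 0.235]
```

View pics/t4.png

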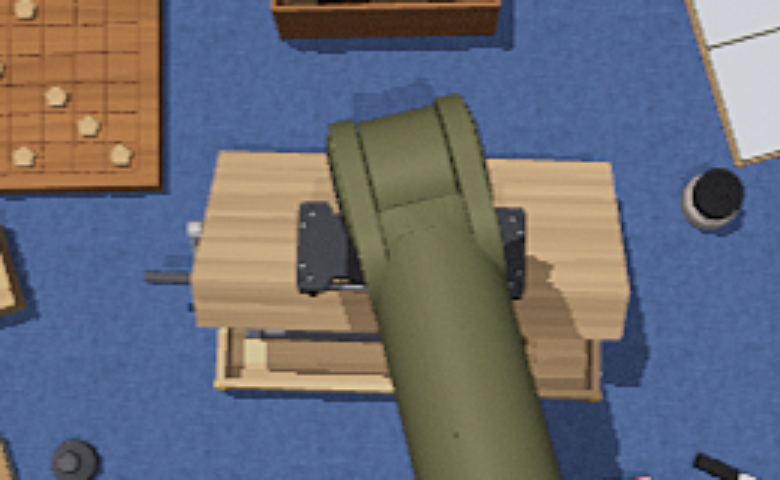

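The top view shows the lid over half closed under the gripper, its free edge at about row 330. I'll continue gently along the arc.

```bash

python3 -m creep '{"translation":[[-0.112,0,0.077],[-0.112,0,0.077],[-0.103,0,0.088],[-0.103,0,0.088],[-0.092,0,0.099]],"turn":[[0,0,0],[0,0,0],[0,0,0],[0,0,0],[0,0,0]],"grip":[0,0,0,0,0]}'
python3 -m creep '{"translation":[[-0.092,0,0.099],[-0.081,0,0.108],[-0.081,0,0.108],[-0.069,0,0.117],[-0.069,0,0.117]],"turn":[[0,0,0],[0,0,0],[0,0,0],[0,0,0],[0,0,0]],"grip":[0,0,0,0,0]}'
python3 -m creep '{"translation":[[-0.047,0,0.102],[-0.047,0,0.102],[-0.037,0,0.1],[-0.02,0,0.08],[0,0,0]],"turn":[[0,0,0],[0,0,0],[0,0,0],[0,0,0],[0,0,0]],"grip":[0,0,0,0,0]}'
python3 -c "
from h import *
plan([.484,.004,.113],-3)"
```

```text
time_s: 37.88
tool_pos: [0.5307, 0.0014, 0.1939]
tool_rot: [180.0, 0.0, -2.9]
force: [1.0, -0.1, 1.6]
grip_width: 0.0001
grasp_force: 0.7
time_s: 38.5
tool_pos: [0.4997, 0.0031, 0.1498]
tool_rot: [-180.0, 0.0, -2.9]
force: [1.2, -0.5, -0.1]
grip_width: 0.0007
grasp_force: 0.4
time_s: 39.12
tool_pos: [0.4878, 0.0036, 0.1192]
tool_rot: [-180.0, 0.0, -2.9]
force: [0.1, 0.1, 0.7]
grip_width: 0.0003
grasp_force: 0.0
t 39.125 pos [0.4878 0.0036 0.1192] rot [-180.     0.    -2.9] w 0.0003 gf 0.0 F [0.1 0.1 0.7]
  turn [-0.0001  0.0002  0.0005] shift [-0.047 -0.003  0.078]
```

Press down in small steps until it seats.

```bash

for i in 1 2 3; do python3 -m creep '{"translation":[[0,0,0.03],[0,0,0.03],[0,0,0]],"turn":[[0,0,0],[0,0,0],[0,0,0]],"grip":[0,0,0]}' | grep -E 'pos|force: \['; done
```

```text
tool_pos: [0.4885, 0.0036, 0.1155]
force: [-1.2, 0.4, 3.9]
tool_pos: [0.4886, 0.0036, 0.1151]
force: [-16.0, -1.1, 42.2]
tool_pos: [0.4887, 0.0035, 0.1148]
force: [-30.6, -1.2, 80.3]
```

```bash

python3 -m creep '{"translation":[[0,0,-0.08],[0,0,-0.1],[0,0,-0.4],[0,0,-0.6],[0,0.7,-0.4]],"turn":[[0,0,0],[0,0,0],[0,0,0],[0,0,0],[0,0,0]],"grip":[0,0,0,0,0]}'
python3 -m creep '{"translation":[[0,0.7,0],[0,0.7,0],[0,0.7,0],[0,0.7,0],[0,0,0]],"turn":[[0,0,0],[0,0,0],[0,0,0],[0,0,0],[0,0,0]],"grip":[0,0,0,0,0]}'
python3 - <<'E'
from h import *
f,W,_=cloud('top')
cv2.imwrite('pics/t5.png',cv2.resize(f[90:250,190:450],None,fx=3,fy=3)[:,:,::-1])
P=W[sel(W,(.48,.66),(-.12,.19),(.08,.2))]
A=np.c_[P[:,:2],np.ones(len(P))];s=np.linalg.lstsq(A,P[:,2],rcond=None)[0];print('plane',s,np.median(P[:,2]))
E
```

```text
time_s: 40.88
tool_pos: [0.4866, -0.0467, 0.2329]
tool_rot: [-180.0, -0.2, -2.4]
force: [0.3, -1.0, 0.3]
grip_width: 0.0005
grasp_force: 0.0
time_s: 41.5
tool_pos: [0.4718, -0.2802, 0.2293]
tool_rot: [-180.0, 0.1, -3.4]
force: [1.1, 0.5, -0.3]
grip_width: 0.0004
grasp_force: 0.0
plane [0.00101748 0.00038594 0.11491753] 0.11550369055341497
```

View pics/t5.png

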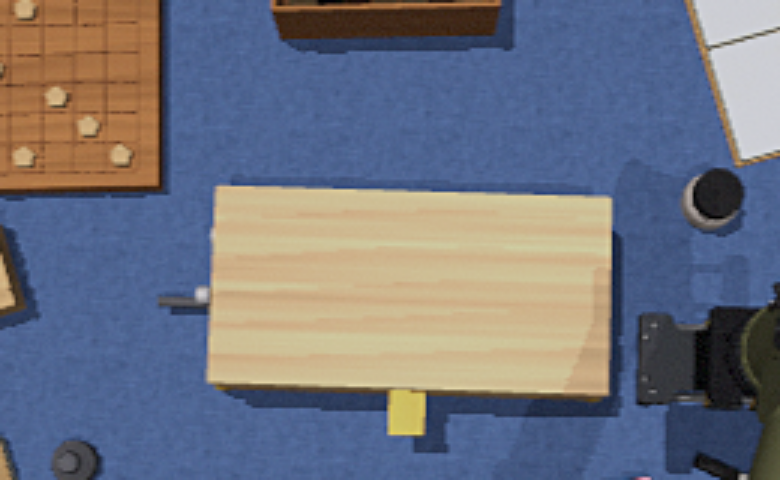

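The lid lies flat (slope 0.001 rad) and covers the case (210..610, 190..395). The tab points toward the robot and the gripper is clear.

```bash
python3 -c "
from cell import env
print(env.sign_off())"
```

```text
the job is handed in; nothing more can be done
None
```

I handed the job in at about 42 s: the clamped stamp is turned along the case and the vice tight again, both stamps I found (of the possible two to four) stand in the tray, the stay is broken and the lid is shut flat; the hand-in gave no verdict, and I estimated the vice grip at 15–19 N from the screw angle rather than measuring it.

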